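Clamp a jar in the preserving press

TASK

Slide the tray with the gold-lidded jar fully home under the kitchen jar press, then wind the press wheel clockwise until its pad holds the lid down firmly: you feel the wheel go from running freely to a firm, set resistance. Stop there, since winding harder would crush the lid, then let go and leave the other kitchen things where they are.

Things in the scene. Friction and masses are not known exactly. Their poses are not given: they have to be found in the camera images.
- press: red cast base of the jar press (200 x 260 x 14 mm plate with a steel column), fixed to the counter. Origin on the counter, directly below the wheel axis (in plan); z up. The column stands 110 mm off along -x. The tray slides along the press's +y to go home.
- head: red arm of the press clamped on the column, its origin on the wheel axis, on its underside. It carries the wheel and, below, a round black rubber pad, 44 mm wide, on a screw. Its clamping height differs from day to day, and the gap from pad to lid (1.5 to 4.5 cm) is not measured.
- tray (a joint): travel of the aluminium tray in m along the press's +y: 0 is fully out, 0.09 is home against a hard stop, with the jar under the pad. It drags with about 3 N.
- tray_post (a point): middle of the grip height of the orange upright post on the tray's outer end: 18 mm diameter, from 27 mm below this point (tray surface) to 19 mm above. Once home it is 165 mm from the wheel axis. The way above it is free.
- jar: glass jar 62 mm wide, 85 mm tall, orange contents, gold lid 64 mm wide; origin at the centre of its underside. It stands loose in a ring on the tray.
- wheel_centre (a point): point on the upright wheel axis, level with knob_grip. The steel wheel's rim (134 mm across, top 25 mm below this point) turns clockwise seen from above to lower the pad, 44 mm a turn; the wheel itself stays at its height.
- knob_grip (a point): middle of the yellow crank knob standing upright on the wheel's rim, 26 mm diameter, 48 mm tall (24 mm up and down from this point), 60 mm from the wheel axis. It spins freely on its own pin, so a gripper holding it from above can wind the wheel round without turning itself.
- olive_jar: bystander: jar 62 mm wide, 85 mm tall, green contents, white lid; origin at underside centre
- beet_jar: bystander: jar 62 mm wide, 85 mm tall, dark red contents, white lid; origin at underside centre
- spare_lid: bystander: loose gold lid lying on the counter, 64 mm wide, 13 mm tall; origin at underside centre
- mug: bystander: white mug 80 mm wide, 90 mm tall; origin at underside centre
- bowl: bystander: blue bowl 140 mm wide, 55 mm tall; origin at underside centre
- spoon: bystander: spoon lying on the counter; origin at its underside
- soap: bystander: green soap bottle 60 mm wide, 170 mm tall; origin at underside centre
- wheel (a joint): wheel angle in rad, growing clockwise from above; any start. Pushing the knob slowly round takes 9 to 11 N along its circle while the pad is free; once the pad bears on the lid this climbs by about 1 N per 0.1 rad. Firm: 3.5 to 9 N above the free force (30 to 80 N at the lid), best 5 to 6 N above; 12 N above (over 100 N) crushes the lid. Friction keeps the wheel where it is left.

How it is judged:
By the outcome, as a careful person would: the job done as asked, in the order asked, and still so for the second after the job is handed in, with the robot touching nothing.
It also fails if it takes over 72 s, if anything falls off the work surface, if the arm or the gripper's body presses on something with over 40 N, if the wrist force passes 120 N, or if a joint passes its speed limit or range.

ROBOT

A 6-joint arm with a two-finger parallel gripper is mounted at the origin on the work surface. World frame = base frame: x ahead of the robot, y to its left, z up, the work surface at z = 0. Lengths are in m, angles in rad, forces in N, time in s.
With the tool pointing down it reaches from about 0.375 to 0.9 m from the base axis. Payload 3.1 kg.
Tool frame: the origin (TCP) lies at the very end of the fingers, on their centre line; the grasp point (between the pads) lies 19 mm behind it; z points along the fingers, y is the line along which they close (so a half turn about z gives the same grasp; the last joint's range is limited). The gripper opens to 87 mm and grips with 3 to 60 N. Pads are 19 mm wide; open, the fingers measure 117 mm over their backs; the gripper's body (75 mm by 190 mm) begins 51 mm behind the grasp point.
Start: joints at [1.135, 0.527, 1.433, -0, 1.181, -0.178], TCP at [0.159, 0.604, 0.223] pointing down, gripper open.
Joint ranges: [-3.08, 3.08], [-0.75, 2.2], [0.22, 2.44], [-1.43, 4.57], [0, 2.65], [-2.85, 2.85]. Speed limits (rad/s): [2.79, 2.79, 3.14, 3.14, 3.14, 3.14].

INTERFACE

Orientations are given as a rotation vector (axis times angle).
In Python, from rig import read_state, grab_frame, get_calibration, close_job gives the robot as it stands. The module is installed in compiled form; this text tells all that it offers.
- The arm moves only by the shell command python3 -m jog 'ROWS' [OPENING] [FORCE]. ROWS is JSON, a list of rows, each an object with "xyz": the shift along the world's x, y, z in units of 25 cm (1.0 is 25 cm), a list of three; "delta_rot": the turn, a rotation vector about the world's x, y, z in units of 180 degrees (1.0 is 180 degrees), a list of three. In form: [{"xyz": [dx, dy, dz], "delta_rot": [ax, ay, az]}, ...]. A call has 1 to 12 rows; each row is the pose to reach, as a shift and turn from the pose commanded when the call began, turning the shorter way round; what a row does not reach only later rows make up. A row lasts 1/8 s, in which the tool goes at most 62.5 mm and 10.7 degrees, less where a joint would pass 70% of its speed; a pose out of reach is approached as far as the arm can. A call with a number of a shift or a turn outside -1 to 1 is refused whole. A call with a gripper value outside its range is refused whole. OPENING is the finger opening in mm, from 0 to 87, set as the call begins (- or left out, the last holds). The fingers move at their own pace and stop on an object; FORCE is the grip in N (left out, the last holds). Time passes only in rows, so rows that repeat a pose let the fingers close. It gives the time, the measured TCP pose, the force, the opening and the grip force at its end, in the units of the state.
- read_state(): the state, without advancing time (a new reading comes with each control period).
- grab_frame(name): name is "side" or "top"; returns the picture (400x640x3 uint8, red, green, blue); there is no depth.
- get_calibration(name): a dict with "fx", "fy", "cx", "cy" (pixels), "T" (4x4, takes a point from camera to world coordinates). Camera axes: x right, y down, z forward; pixel columns grow to the right and rows downward; lengths in m; the calibration is good to about 2 mm. A picture is of the moment at which its call begins. get_calibration takes no time and is no camera call.
- close_job(): hands the job in; it is judged then, once.
The state is a dict: "time": time; "joints": joint angles; "qd": joint speeds; "joint_efforts": joint torques, N m; "ee_pos": TCP position; "ee_rot": TCP orientation; "force": force on the tool from outside, world axes, zero at the start; "wrist_torque": the same for the moment, N m; "width": opening from 0.0 (shut) to 1.0 (fully open); "grip_force": force on a finger pad.
Only numpy, scipy, OpenCV 4.12 (cv2) and the standard library are available. Lean on these libraries where they do the work, as an engineer would, in place of code of your own. Each camera call takes 0.05 s, during which the arm holds its last target. There are 200 camera calls.

## Working session

There is one attempt and no reset: what is moved stays moved. The work goes in short steps, Python scripts to look and compute and a shell command to move; the robot and the scene stay as the last step left them, time stands still between calls to the robot, and variables do not carry over. Pictures are saved under pics/ and viewed, at most 10 in all, crops included, and the job is handed in when it is done.

```bash
mkdir -p pics; python3 - <<'E'
from rig import *
import cv2
for n in("side","top"):
    cv2.imwrite(f"pics/{n}0.png",grab_frame(n)[:,:,::-1]); c=get_calibration(n); print(n,c)
s=read_state();print(s)
E
```

```text
side {'fx': 426.42183296118696, 'fy': 426.42183296118696, 'cx': 319.0977479540313, 'cy': 204.5782683122379, 'T': array([[ 0.86822276, -0.242719  ,  0.4327548 , -0.04874201],
       [-0.49587419, -0.45480626,  0.73977027, -0.97411808],
       [ 0.01726329, -0.85687732, -0.51523124,  0.83772582],
       [ 0.        ,  0.        ,  0.        ,  1.        ]])}
top {'fx': 516.9860602476613, 'fy': 516.9860602476613, 'cx': 323.40239698689874, 'cy': 196.34972872102813, 'T': array([[ 0.02369385, -0.99497052,  0.09732554,  0.40269264],
       [-0.99965917, -0.02464732, -0.00860597,  0.01515464],
       [ 0.0109615 , -0.09708846, -0.99521539,  1.55394059],
       [ 0.        ,  0.        ,  0.        ,  1.        ]])}
{'time': 0.1, 'joints': array([ 1.13550596e+00,  5.28361301e-01,  1.43378597e+00,  2.64467140e-05,
        1.18139654e+00, -1.78479500e-01]), 'qd': array([-1.85146890e-03, -3.06420423e-03, -2.78625813e-03, -8.89005497e-05,
        1.62252363e-03, -7.40621260e-04]), 'joint_efforts': array([-2.86263330e-04, -4.40984881e+01, -1.77152199e+01,  6.34371140e-02,
        5.33203140e-02, -4.21264781e-05]), 'ee_pos': array([0.158416  , 0.60390487, 0.22167305]), 'ee_rot': array([-4.02226989e-01, -3.11511794e+00,  2.90949766e-03]), 'force': array([-0.03847126, -0.19509387, -1.27014508]), 'wrist_torque': array([-0.01857347,  0.02981016, -0.04206091]), 'grip_force': 0.0, 'width': 0.9984036339350862}
```

View pics/side0.png

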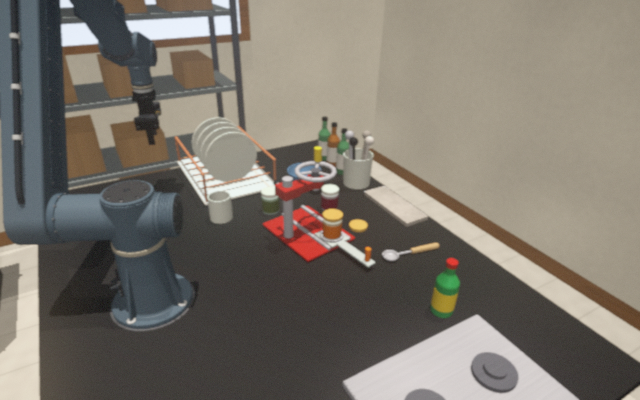

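View pics/top0.png

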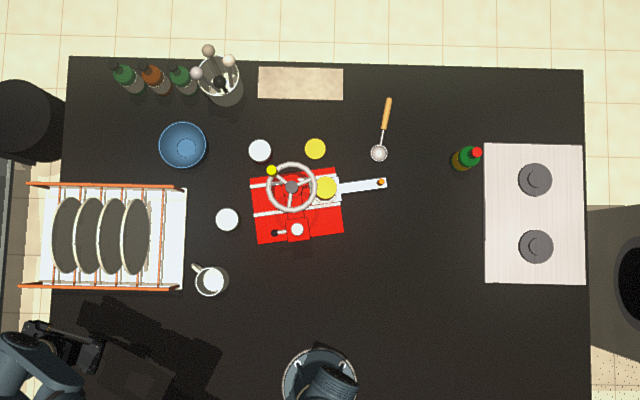

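The side view shows the knob at about (318,155), wheel (315,172), jar (332,225) and post (368,254). The top view shows the knob at (271,170), hub (291,187), lid (326,188), post (380,182) and column (297,229).

```bash
cat > h.py <<'E'
from rig import *
import cv2, numpy as np
def ray(n,u,v):
    c=get_calibration(n); T=c["T"]
    d=T[:3,:3]@np.array([(u-c["cx"])/c["fx"],(v-c["cy"])/c["fy"],1]); return T[:3,3],d/np.linalg.norm(d)
def plane(n,u,v,z):
    o,d=ray(n,u,v); return o+d*(z-o[2])/d[2]
def tri(ps,pt):
    o1,d1=ray("side",*ps);o2,d2=ray("top",*pt)
    a,b=np.linalg.lstsq(np.c_[d1,-d2],o2-o1,rcond=None)[0]
    p,q=o1+a*d1,o2+b*d2; return (p+q)/2,np.linalg.norm(p-q)
def proj(n,p):
    c=get_calibration(n); T=c["T"]; q=T[:3,:3].T@(np.asarray(p)-T[:3,3]); return q[0]/q[2]*c["fx"]+c["cx"],q[1]/q[2]*c["fy"]+c["cy"]
def blobs(im,lo,hi,roi,amin=8):
    h=cv2.cvtColor(im,cv2.COLOR_RGB2HSV); m=cv2.inRange(h,lo,hi); x0,y0,x1,y1=roi
    k=np.zeros_like(m);k[y0:y1,x0:x1]=m[y0:y1,x0:x1]
    n,l,s,c=cv2.connectedComponentsWithStats(k)
    return [(c[i].round(1).tolist(),s[i].tolist()) for i in range(1,n) if s[i][4]>=amin],k
E
python3 - <<'E'
from h import *
S=cv2.imread("pics/side0.png")[:,:,::-1];T=cv2.imread("pics/top0.png")[:,:,::-1]
for n,im,roi in(("side",S,(255,135,390,280)),("top",T,(240,130,400,255))):
    print(n,"yel",blobs(im,(20,120,90),(35,255,255),roi)[0])
    print(n,"org",blobs(im,(6,120,90),(19,255,255),roi)[0])
    b,k=blobs(im,(0,150,60),(5,255,255),roi,50);print(n,"red",b)
    cr=im[roi[1]:roi[3],roi[0]:roi[2]]
    cv2.imwrite(f"pics/{n}c.png",cv2.resize(cr,None,fx=4,fy=4,interpolation=cv2.INTER_CUBIC)[:,:,::-1])
E
```

```text
side yel [([317.3, 153.5], [314, 146, 8, 16, 114]), ([332.4, 213.9], [323, 209, 20, 11, 175]), ([358.1, 224.4], [349, 219, 19, 12, 160])]
side org [([333.1, 140.5], [328, 135, 11, 12, 107]), ([269.2, 154.9], [262, 149, 14, 12, 40]), ([381.1, 159.7], [374, 152, 16, 15, 55]), ([329.8, 208.2], [325, 208, 11, 2, 12]), ([330.3, 217.6], [321, 211, 22, 11, 34]), ([331.4, 230.9], [322, 223, 20, 16, 220]), ([357.0, 229.4], [349, 225, 19, 7, 34]), ([367.6, 252.2], [364, 246, 8, 15, 84])]
side red [([296.9, 187.6], [276, 180, 45, 19, 362]), ([307.1, 220.4], [293, 208, 30, 25, 379]), ([296.7, 240.4], [263, 216, 67, 46, 1022])]
top yel [([314.7, 148.3], [304, 138, 22, 22, 375]), ([271.2, 170.0], [266, 164, 12, 13, 108]), ([325.5, 187.4], [317, 177, 19, 22, 356]), ([381.0, 181.2], [380, 180, 3, 4, 10])]
top org [([380.2, 181.5], [377, 179, 7, 6, 17]), ([326.2, 198.8], [323, 198, 7, 2, 8])]
top red [([323.4, 170.6], [311, 167, 25, 9, 149]), ([293.7, 175.7], [280, 171, 29, 12, 178]), ([258.1, 179.6], [249, 176, 19, 8, 117]), ([300.5, 195.1], [291, 183, 19, 24, 288]), ([280.2, 193.8], [272, 184, 17, 22, 250]), ([260.7, 200.4], [250, 187, 28, 26, 433]), ([299.4, 224.6], [254, 206, 90, 39, 2243])]
```

View pics/sidec.png

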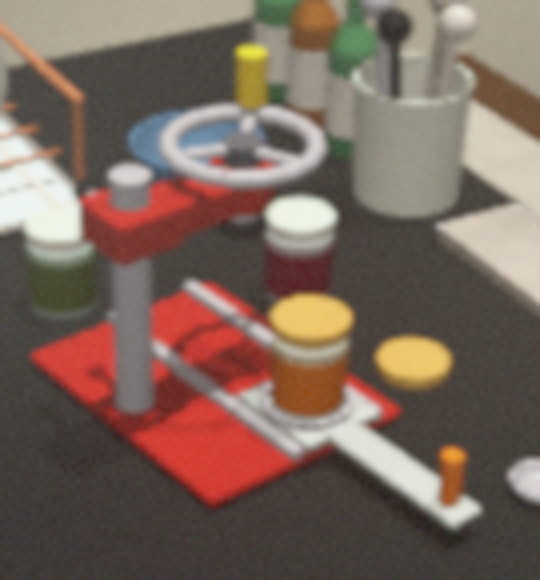

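View pics/topc.png

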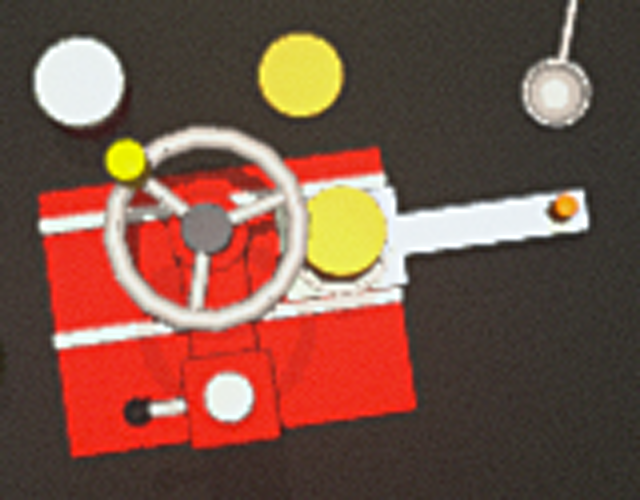

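The side crop shows the knob top at about (317.7,148) and the ring centre at about (316,171). The top crop shows the ring centre at about (291.4,187), the knob at (271.4,170) and the post top at about (381.2,181.5). All base-plate corners are visible.

```bash
python3 - <<'E'
from h import *
np.set_printoptions(precision=4,suppress=True)
so=np.array([255,135]);to=np.array([240,130])
f=lambda o,x,y:(o+(np.array([x,y])+.5)/4-.5)
k=tri(f(so,251,53),f(to,126,160));print("knobtop",k)
r=tri(f(so,244,144),f(to,205.5,228));print("ring mid",r)
p=tri(f(so,453,455),f(to,566,206));print("posttop",p)
j=tri(f(so,311,318),f(to,343,231));print("lidtop",j)
C=np.array([plane("top",*f(to,*c),.014) for c in((39,192),(380,148),(415,409),(72,457))]);print(C[:,:2])
print("centre",C.mean(0))
ey=(C[0]-C[1]+C[3]-C[2])[:2];print("yaw of +y",ey/np.linalg.norm(ey), np.linalg.norm(C[0]-C[1]),np.linalg.norm(C[0]-C[3]))
ey/=np.linalg.norm(ey)
pp=plane("top",*f(to,566,206),p[0][2]);w=r[0][:2]
d=w-p[0][:2];ex=np.array([ey[1],-ey[0]])
print("post->wheel along y,x",d@ey,d@ex,"knob rel",k[0][:2]-w,np.linalg.norm(k[0][:2]-w), "lid->wheel",(w-j[0][:2])@ey,(w-j[0][:2])@ex)
for n,a in(("olive",(227,219)),("beet",(260,151))): print(n,plane("top",*a,.085))
print("spare",plane("top",314.7,148.3,.013))
E
```

```text
knobtop (array([0.5901, 0.1356, 0.2825]), np.float64(0.0007538743516016036))
ring mid (array([0.556 , 0.0874, 0.2293]), np.float64(0.0015203858297594477))
posttop (array([ 0.5964, -0.1638,  0.0722]), np.float64(0.0010644557478732349))
lidtop (array([ 0.5694, -0.0023,  0.1113]), np.float64(0.0002861060092925155))
[[ 0.6042  0.2251]
 [ 0.644  -0.0298]
 [ 0.4486 -0.0601]
 [ 0.4071  0.1933]]
centre [0.526  0.0821 0.014 ]
yaw of +y [-0.1581  0.9874] 0.2580205342692221 0.19969678110550484
post->wheel along y,x 0.25444243708241543 -0.0001654683842661618 knob rel [0.0341 0.0481] 0.05896176895153688 lid->wheel 0.09075318395870863 0.0010203827517938208
olive [0.475  0.2744 0.085 ]
beet [0.6728 0.1878 0.085 ]
spare [0.6986 0.0316 0.013 ]
```

```bash
python3 -m jog '[{"xyz":[0.1,-0.2,0.3],"delta_rot":[0,0,-0.059]},{"xyz":[0.2,-0.4,0.5],"delta_rot":[0,0,-0.118]},{"xyz":[0.3,-0.6,0.7],"delta_rot":[0,0,-0.177]},{"xyz":[0.4,-0.8,0.7],"delta_rot":[0,0,-0.236]},{"xyz":[0.5,-1,0.7],"delta_rot":[0,0,-0.295]},{"xyz":[0.5,-1,0.7],"delta_rot":[0,0,-0.354]},{"xyz":[0.5,-1,0.7],"delta_rot":[0,0,-0.368]}]' 60 40
python3 -m jog '[{"xyz":[0.9,-1,0],"delta_rot":[0,0,0]},{"xyz":[0.9,-1,0],"delta_rot":[0,0,0]},{"xyz":[0.9,-1,0],"delta_rot":[0,0,0]},{"xyz":[0.9,-1,0],"delta_rot":[0,0,0]},{"xyz":[0.9,-1,0],"delta_rot":[0,0,0]},{"xyz":[0.9,-1,0],"delta_rot":[0,0,0]}]'
python3 -m jog '[{"xyz":[0.35,-1,0],"delta_rot":[0,0,0]},{"xyz":[0.35,-1,0],"delta_rot":[0,0,0]},{"xyz":[0.35,-1,0],"delta_rot":[0,0,0]},{"xyz":[0.35,-1,0],"delta_rot":[0,0,0]},{"xyz":[0.35,-1,0],"delta_rot":[0,0,0]},{"xyz":[0.35,-1,0],"delta_rot":[0,0,0]}]'
```

```text
time: 0.98
ee_pos: [0.2845, 0.3525, 0.3979]
ee_rot: [2.046, 2.383, 0.001]
force: [0.4, 0.5, -0.8]
width: 0.691
grip_force: 0.0
time: 1.72
ee_pos: [0.5104, 0.1018, 0.3967]
ee_rot: [-2.043, -2.386, 0.002]
force: [-0.5, 0.2, -0.1]
width: 0.692
grip_force: 0.0
time: 2.48
ee_pos: [0.5959, -0.1452, 0.3968]
ee_rot: [-2.039, -2.387, -0.0]
force: [-0.2, 0.4, 0.1]
width: 0.687
grip_force: 0.0
```

```bash
python3 -m jog '[{"xyz":[0,-0.072,-0.25],"delta_rot":[0,0,0]},{"xyz":[0,-0.072,-0.5],"delta_rot":[0,0,0]},{"xyz":[0,-0.072,-0.75],"delta_rot":[0,0,0]},{"xyz":[0,-0.072,-1],"delta_rot":[0,0,0]}]'
python3 -m jog '[{"xyz":[0,0,-0.15],"delta_rot":[0,0,0]},{"xyz":[0,0,-0.3],"delta_rot":[0,0,0]},{"xyz":[0,0,-0.4],"delta_rot":[0,0,0]},{"xyz":[0,0,-0.44],"delta_rot":[0,0,0]},{"xyz":[0,0,-0.44],"delta_rot":[0,0,0]}]'
python3 -m jog '[{"xyz":[0,0,0],"delta_rot":[0,0,0]},{"xyz":[0,0,0],"delta_rot":[0,0,0]},{"xyz":[0,0,0],"delta_rot":[0,0,0]},{"xyz":[0,0,0],"delta_rot":[0,0,0]},{"xyz":[0,0,0],"delta_rot":[0,0,0]},{"xyz":[0,0,0],"delta_rot":[0,0,0]}]' 0 30
```

```text
time: 2.98
ee_pos: [0.5959, -0.1605, 0.1493]
ee_rot: [2.036, 2.392, 0.002]
force: [0.2, 0.2, -0.4]
width: 0.686
grip_force: 0.0
time: 3.6
ee_pos: [0.5961, -0.162, 0.0403]
ee_rot: [-2.037, -2.391, -0.0]
force: [-0.9, 0.0, -0.3]
width: 0.687
grip_force: 0.0
time: 4.35
ee_pos: [0.5971, -0.1635, 0.0401]
ee_rot: [2.039, 2.388, 0.002]
force: [2.9, 1.4, -1.1]
width: 0.195
grip_force: 30.0
```

```bash
python3 -m jog '[{"xyz":[-0.003,0.02,0],"delta_rot":[0,0,0]},{"xyz":[-0.009,0.055,0],"delta_rot":[0,0,0]},{"xyz":[-0.015,0.095,0],"delta_rot":[0,0,0]},{"xyz":[-0.021,0.134,0],"delta_rot":[0,0,0]},{"xyz":[-0.028,0.174,0],"delta_rot":[0,0,0]},{"xyz":[-0.034,0.213,0],"delta_rot":[0,0,0]},{"xyz":[-0.04,0.253,0],"delta_rot":[0,0,0]},{"xyz":[-0.047,0.292,0],"delta_rot":[0,0,0]},{"xyz":[-0.053,0.332,0],"delta_rot":[0,0,0]},{"xyz":[-0.053,0.332,0],"delta_rot":[0,0,0]}]'
python3 -m jog '[{"xyz":[-0.001,0.008,0],"delta_rot":[0,0,0]},{"xyz":[-0.003,0.016,0],"delta_rot":[0,0,0]},{"xyz":[-0.004,0.024,0],"delta_rot":[0,0,0]},{"xyz":[-0.004,0.024,0],"delta_rot":[0,0,0]}]'
```

```text
time: 5.6
ee_pos: [0.5831, -0.0783, 0.0401]
ee_rot: [-2.039, -2.389, -0.003]
force: [4.5, 2.6, -2.0]
width: 0.198
grip_force: 30.0
time: 6.1
ee_pos: [0.5825, -0.0747, 0.0401]
ee_rot: [2.038, 2.389, 0.001]
force: [4.4, -2.0, -3.6]
width: 0.197
grip_force: 30.0
```

```bash
python3 -m jog '[{"xyz":[-0.001,0.008,0],"delta_rot":[0,0,0]},{"xyz":[-0.003,0.016,0],"delta_rot":[0,0,0]},{"xyz":[-0.003,0.016,0],"delta_rot":[0,0,0]}]'
```

```text
time: 6.48
ee_pos: [0.5825, -0.0745, 0.0402]
ee_rot: [2.033, 2.387, -0.005]
force: [3.7, -14.3, -4.2]
width: 0.199
grip_force: 30.0
```

```bash
python3 -m jog '[{"xyz":[0.002,-0.012,0],"delta_rot":[0,0,0]},{"xyz":[0.002,-0.012,0],"delta_rot":[0,0,0]},{"xyz":[0.002,-0.012,0],"delta_rot":[0,0,0]},{"xyz":[0.002,-0.012,0.15],"delta_rot":[0,0,0]},{"xyz":[0.002,-0.012,0.35],"delta_rot":[0,0,0]},{"xyz":[0.002,-0.012,0.6],"delta_rot":[0,0,0]},{"xyz":[0.002,-0.012,0.85],"delta_rot":[0,0,0]},{"xyz":[0.002,-0.012,1],"delta_rot":[0,0,0]},{"xyz":[0.002,-0.012,1],"delta_rot":[0,0,0]}]' 50
python3 - <<'E'
from h import *
s=read_state();print(s["ee_pos"],s["force"])
S=grab_frame("side");T=grab_frame("top")
a=cv2.resize(S[135:280,240:390],None,fx=4,fy=4,interpolation=cv2.INTER_CUBIC);cv2.imwrite("pics/s1.png",a[:,:,::-1])
a=cv2.resize(T[130:255,240:400],None,fx=4,fy=4,interpolation=cv2.INTER_CUBIC);cv2.imwrite("pics/t1.png",a[:,:,::-1])
for n,im,roi in(("side",S,(255,135,390,280)),("top",T,(240,130,400,255))):
    print(n,"yel",blobs(im,(20,120,90),(35,255,255),roi)[0])
    print(n,"org",blobs(im,(6,120,90),(19,255,255),roi)[0])
E
```

```text
time: 7.6
ee_pos: [0.5828, -0.0732, 0.2937]
ee_rot: [2.034, 2.386, 0.004]
force: [-0.3, -0.4, -0.5]
width: 0.576
grip_force: 0.0
[ 0.58284222 -0.07317718  0.29369537] [-0.29156356 -0.3928724  -0.52850064]
side yel [([348.4, 144.6], [346, 144, 6, 3, 8]), ([317.3, 153.4], [314, 146, 8, 16, 114]), ([319.2, 205.7], [316, 204, 7, 4, 18]), ([358.1, 224.4], [349, 219, 19, 12, 164])]
side org [([268.9, 154.6], [262, 149, 13, 12, 36]), ([382.1, 160.0], [375, 152, 15, 17, 102]), ([314.9, 202.7], [306, 198, 20, 11, 168]), ([314.4, 218.9], [306, 211, 19, 15, 203]), ([356.3, 229.4], [348, 224, 18, 8, 33]), ([347.3, 239.6], [344, 233, 7, 15, 79])]
top yel [([314.7, 148.2], [304, 138, 22, 22, 374]), ([271.2, 170.0], [266, 164, 11, 13, 108]), ([302.8, 191.9], [301, 187, 4, 11, 29])]
top org []
```

View pics/s1.png

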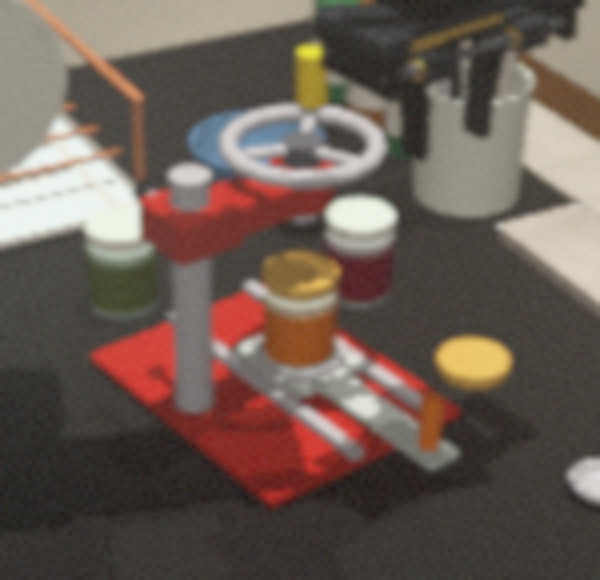

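The jar now stands under the head on the home tray and nothing else has moved. I felt the stop at 14 N. Next is the knob.

```bash
python3 -m jog '[{"xyz":[0,0,0.2],"delta_rot":[0,0,0]},{"xyz":[0.01,0.22,0.2],"delta_rot":[0,0,0]},{"xyz":[0.02,0.44,0.2],"delta_rot":[0,0,0]},{"xyz":[0.03,0.66,0.2],"delta_rot":[0,0,0]},{"xyz":[0.034,0.841,0.2],"delta_rot":[0,0,0]},{"xyz":[0.034,0.841,0.2],"delta_rot":[0,0,0]},{"xyz":[0.034,0.841,0.2],"delta_rot":[0,0,0]}]'
python3 -m jog '[{"xyz":[0,0,-0.12],"delta_rot":[0,0,0]},{"xyz":[0,0,-0.24],"delta_rot":[0,0,0]},{"xyz":[0,0,-0.34],"delta_rot":[0,0,0]},{"xyz":[0,0,-0.384],"delta_rot":[0,0,0]},{"xyz":[0,0,-0.384],"delta_rot":[0,0,0]}]'
python3 -m jog '[{"xyz":[0,0,0],"delta_rot":[0,0,0]},{"xyz":[0,0,0],"delta_rot":[0,0,0]},{"xyz":[0,0,0],"delta_rot":[0,0,0]},{"xyz":[0,0,0],"delta_rot":[0,0,0]},{"xyz":[0,0,0],"delta_rot":[0,0,0]}]' 0 40
```

```text
time: 8.57
ee_pos: [0.5892, 0.1365, 0.3379]
ee_rot: [-2.037, -2.388, 0.005]
force: [0.3, 0.4, 0.4]
width: 0.576
grip_force: 0.0
time: 9.2
ee_pos: [0.5899, 0.1357, 0.2432]
ee_rot: [-2.04, -2.387, 0.002]
force: [-0.4, -0.2, -0.3]
width: 0.578
grip_force: 0.0
time: 9.82
ee_pos: [0.5911, 0.1369, 0.2448]
ee_rot: [2.038, 2.389, 0.003]
force: [2.6, 0.3, 3.3]
width: 0.287
grip_force: 40.0
```

```bash
cat > w.py <<'E'
from h import *
C=np.array([.5562,.0880])
s=read_state();r=s["ee_pos"][:2]-C;u=r/np.linalg.norm(r);t=np.array([u[1],-u[0]])
print("phi %.3f r %.4f resist %.1f radial %.1f z %.1f  width %.3f"%((np.radians(54.5)-np.arctan2(r[1],r[0]))%(2*np.pi),np.linalg.norm(r),-s["force"][:2]@t,s["force"][:2]@u,s["force"][2],s["width"]*87))
E
cat > tab.py <<'E'
import sys,numpy as np
a,b,n=float(sys.argv[1]),float(sys.argv[2]),int(sys.argv[3])
P=lambda f:.06*np.array([np.cos(np.radians(54.5)-f),np.sin(np.radians(54.5)-f)])
print(a,b,[((P(f)-P(a))/.25).round(3).tolist() for f in np.linspace(a,b,n+1)[1:]])
E
python3 w.py; python3 tab.py 0 1 12; python3 tab.py 1 1.9 10; for a in 1.9 2.2 2.5 2.8 3.1 3.4 3.7 4.0 4.3 4.6 4.9 5.2 5.5 5.8 6.1 6.4 6.7;do python3 tab.py $a $(python3 -c "print(round($a+.3,1))") 4;done
```

```text
phi 0.000 r 0.0601 resist -1.9 radial 1.8 z 3.3  width 24.928
0.0 1.0 [[0.016, -0.012], [0.03, -0.026], [0.044, -0.041], [0.056, -0.056], [0.067, -0.073], [0.077, -0.091], [0.085, -0.109], [0.091, -0.128], [0.096, -0.147], [0.099, -0.167], [0.1, -0.187], [0.1, -0.207]]
1.0 1.9 [[-0.002, -0.021], [-0.006, -0.043], [-0.012, -0.064], [-0.019, -0.084], [-0.029, -0.103], [-0.04, -0.122], [-0.053, -0.139], [-0.067, -0.155], [-0.083, -0.17], [-0.1, -0.183]]
1.9 2.2 [[-0.015, -0.01], [-0.031, -0.019], [-0.047, -0.026], [-0.064, -0.033]]
2.2 2.5 [[-0.017, -0.005], [-0.035, -0.009], [-0.053, -0.011], [-0.071, -0.012]]
2.5 2.8 [[-0.018, 0.0], [-0.036, 0.002], [-0.054, 0.005], [-0.071, 0.009]]
2.8 3.1 [[-0.017, 0.006], [-0.034, 0.012], [-0.05, 0.021], [-0.065, 0.03]]
3.1 3.4 [[-0.015, 0.01], [-0.029, 0.022], [-0.042, 0.034], [-0.054, 0.048]]
3.4 3.7 [[-0.011, 0.014], [-0.021, 0.029], [-0.03, 0.045], [-0.037, 0.061]]
3.7 4.0 [[-0.006, 0.017], [-0.011, 0.034], [-0.015, 0.052], [-0.017, 0.07]]
4.0 4.3 [[-0.001, 0.018], [-0.001, 0.036], [0.001, 0.054], [0.004, 0.072]]
4.3 4.6 [[0.004, 0.017], [0.01, 0.035], [0.017, 0.051], [0.025, 0.067]]
4.6 4.9 [[0.009, 0.015], [0.02, 0.03], [0.031, 0.044], [0.044, 0.057]]
4.9 5.2 [[0.013, 0.012], [0.028, 0.023], [0.043, 0.033], [0.059, 0.041]]
5.2 5.5 [[0.016, 0.007], [0.033, 0.014], [0.051, 0.019], [0.068, 0.022]]
5.5 5.8 [[0.018, 0.002], [0.036, 0.003], [0.054, 0.003], [0.072, 0.001]]
5.8 6.1 [[0.018, -0.003], [0.035, -0.008], [0.052, -0.013], [0.069, -0.02]]
6.1 6.4 [[0.016, -0.008], [0.031, -0.018], [0.046, -0.028], [0.06, -0.04]]
6.4 6.7 [[0.013, -0.013], [0.025, -0.026], [0.036, -0.04], [0.045, -0.056]]
6.7 7.0 [[0.009, -0.016], [0.016, -0.032], [0.022, -0.049], [0.027, -0.066]]
```

```bash
python3 -m jog '[{"xyz":[0.016,-0.012,0],"delta_rot":[0,0,0]},{"xyz":[0.03,-0.026,0],"delta_rot":[0,0,0]},{"xyz":[0.044,-0.041,0],"delta_rot":[0,0,0]},{"xyz":[0.056,-0.056,0],"delta_rot":[0,0,0]},{"xyz":[0.067,-0.073,0],"delta_rot":[0,0,0]},{"xyz":[0.077,-0.091,0],"delta_rot":[0,0,0]},{"xyz":[0.085,-0.109,0],"delta_rot":[0,0,0]},{"xyz":[0.091,-0.128,0],"delta_rot":[0,0,0]},{"xyz":[0.096,-0.147,0],"delta_rot":[0,0,0]},{"xyz":[0.099,-0.167,0],"delta_rot":[0,0,0]},{"xyz":[0.1,-0.187,0],"delta_rot":[0,0,0]},{"xyz":[0.1,-0.207,0],"delta_rot":[0,0,0]}]' >/dev/null; python3 w.py
```

```text
phi 0.931 r 0.0595 resist 10.0 radial 1.9 z 4.3  width 25.337
```

```bash
python3 -m jog '[{"xyz":[-0.002,-0.021,0],"delta_rot":[0,0,0]},{"xyz":[-0.006,-0.043,0],"delta_rot":[0,0,0]},{"xyz":[-0.012,-0.064,0],"delta_rot":[0,0,0]},{"xyz":[-0.019,-0.084,0],"delta_rot":[0,0,0]},{"xyz":[-0.029,-0.103,0],"delta_rot":[0,0,0]},{"xyz":[-0.04,-0.122,0],"delta_rot":[0,0,0]},{"xyz":[-0.053,-0.139,0],"delta_rot":[0,0,0]},{"xyz":[-0.067,-0.155,0],"delta_rot":[0,0,0]},{"xyz":[-0.083,-0.17,0],"delta_rot":[0,0,0]},{"xyz":[-0.1,-0.183,0],"delta_rot":[0,0,0]}]' >/dev/null; python3 w.py
python3 -m jog '[{"xyz":[-0.015,-0.01,0],"delta_rot":[0,0,0]},{"xyz":[-0.031,-0.019,0],"delta_rot":[0,0,0]},{"xyz":[-0.047,-0.026,0],"delta_rot":[0,0,0]},{"xyz":[-0.064,-0.033,0],"delta_rot":[0,0,0]}]' >/dev/null; python3 w.py
```

```text
phi 1.844 r 0.0594 resist 10.9 radial -1.2 z -0.6  width 25.047
phi 2.143 r 0.0595 resist 10.4 radial -2.2 z -1.8  width 25.013
```

```bash
python3 -m jog '[{"xyz":[-0.017,-0.005,0],"delta_rot":[0,0,0]},{"xyz":[-0.035,-0.009,0],"delta_rot":[0,0,0]},{"xyz":[-0.053,-0.011,0],"delta_rot":[0,0,0]},{"xyz":[-0.071,-0.012,0],"delta_rot":[0,0,0]}]' >/dev/null; python3 w.py
python3 -m jog '[{"xyz":[-0.018,0,0],"delta_rot":[0,0,0]},{"xyz":[-0.036,0.002,0],"delta_rot":[0,0,0]},{"xyz":[-0.054,0.005,0],"delta_rot":[0,0,0]},{"xyz":[-0.071,0.009,0],"delta_rot":[0,0,0]}]' >/dev/null; python3 w.py
```

```text
phi 2.439 r 0.0595 resist 10.0 radial -2.0 z -2.9  width 25.251
phi 2.731 r 0.0597 resist 10.3 radial -1.6 z -3.2  width 25.058
```

```bash
python3 -m jog '[{"xyz":[-0.017,0.006,0],"delta_rot":[0,0,0]},{"xyz":[-0.034,0.012,0],"delta_rot":[0,0,0]},{"xyz":[-0.05,0.021,0],"delta_rot":[0,0,0]},{"xyz":[-0.065,0.03,0],"delta_rot":[0,0,0]}]' >/dev/null; python3 w.py
python3 -m jog '[{"xyz":[-0.015,0.01,0],"delta_rot":[0,0,0]},{"xyz":[-0.029,0.022,0],"delta_rot":[0,0,0]},{"xyz":[-0.042,0.034,0],"delta_rot":[0,0,0]},{"xyz":[-0.054,0.048,0],"delta_rot":[0,0,0]}]' >/dev/null; python3 w.py
```

```text
phi 3.025 r 0.0598 resist 10.2 radial -0.4 z -3.6  width 25.162
phi 3.329 r 0.0600 resist 10.3 radial 0.3 z -1.9  width 25.578
```

```bash
python3 -m jog '[{"xyz":[-0.011,0.014,0],"delta_rot":[0,0,0]},{"xyz":[-0.021,0.029,0],"delta_rot":[0,0,0]},{"xyz":[-0.03,0.045,0],"delta_rot":[0,0,0]},{"xyz":[-0.037,0.061,0],"delta_rot":[0,0,0]}]' >/dev/null; python3 w.py
python3 -m jog '[{"xyz":[-0.006,0.017,0],"delta_rot":[0,0,0]},{"xyz":[-0.011,0.034,0],"delta_rot":[0,0,0]},{"xyz":[-0.015,0.052,0],"delta_rot":[0,0,0]},{"xyz":[-0.017,0.07,0],"delta_rot":[0,0,0]}]' >/dev/null; python3 w.py
```

```text
phi 3.633 r 0.0602 resist 10.0 radial 0.4 z 0.9  width 25.108
phi 3.938 r 0.0604 resist 10.2 radial 1.3 z 3.5  width 25.202
```

```bash
python3 -m jog '[{"xyz":[-0.001,0.018,0],"delta_rot":[0,0,0]},{"xyz":[-0.001,0.036,0],"delta_rot":[0,0,0]},{"xyz":[0.001,0.054,0],"delta_rot":[0,0,0]},{"xyz":[0.004,0.072,0],"delta_rot":[0,0,0]}]' >/dev/null; python3 w.py
python3 -m jog '[{"xyz":[0.004,0.017,0],"delta_rot":[0,0,0]},{"xyz":[0.01,0.035,0],"delta_rot":[0,0,0]},{"xyz":[0.017,0.051,0],"delta_rot":[0,0,0]},{"xyz":[0.025,0.067,0],"delta_rot":[0,0,0]}]' >/dev/null; python3 w.py
```

```text
phi 4.240 r 0.0606 resist 10.1 radial 0.2 z 4.9  width 25.057
phi 4.533 r 0.0607 resist 10.9 radial 0.5 z 7.5  width 25.249
```

```bash
python3 -m jog '[{"xyz":[0.009,0.015,0],"delta_rot":[0,0,0]},{"xyz":[0.02,0.03,0],"delta_rot":[0,0,0]},{"xyz":[0.031,0.044,0],"delta_rot":[0,0,0]},{"xyz":[0.044,0.057,0],"delta_rot":[0,0,0]}]' >/dev/null; python3 w.py
```

```text
phi 4.825 r 0.0607 resist 10.5 radial -0.7 z 10.1  width 25.082
```

```bash
python3 -m jog '[{"xyz":[0.013,0.012,0.002],"delta_rot":[0,0,0]},{"xyz":[0.028,0.023,0.004],"delta_rot":[0,0,0]},{"xyz":[0.043,0.033,0.006],"delta_rot":[0,0,0]},{"xyz":[0.059,0.041,0.006],"delta_rot":[0,0,0]}]' >/dev/null; python3 w.py
python3 -m jog '[{"xyz":[0.016,0.007,0],"delta_rot":[0,0,0]},{"xyz":[0.033,0.014,0],"delta_rot":[0,0,0]},{"xyz":[0.051,0.019,0],"delta_rot":[0,0,0]},{"xyz":[0.068,0.022,0],"delta_rot":[0,0,0]}]' >/dev/null; python3 w.py
```

```text
phi 5.100 r 0.0607 resist 10.5 radial -0.5 z 5.3  width 25.196
phi 5.391 r 0.0606 resist 10.4 radial 0.7 z 6.2  width 24.886
```

```bash
python3 -m jog '[{"xyz":[0.018,0.002,0],"delta_rot":[0,0,0]},{"xyz":[0.036,0.003,0],"delta_rot":[0,0,0]},{"xyz":[0.054,0.003,0],"delta_rot":[0,0,0]},{"xyz":[0.072,0.001,0],"delta_rot":[0,0,0]}]' >/dev/null; python3 w.py
python3 -m jog '[{"xyz":[0.018,-0.003,0],"delta_rot":[0,0,0]},{"xyz":[0.035,-0.008,0],"delta_rot":[0,0,0]},{"xyz":[0.052,-0.013,0],"delta_rot":[0,0,0]},{"xyz":[0.069,-0.02,0],"delta_rot":[0,0,0]}]' >/dev/null; python3 w.py
```

```text
phi 5.687 r 0.0605 resist 9.3 radial 2.6 z 6.5  width 24.907
phi 5.989 r 0.0602 resist 11.4 radial 3.8 z 5.2  width 25.145
```

```bash
python3 -m jog '[{"xyz":[0.016,-0.008,0],"delta_rot":[0,0,0]},{"xyz":[0.031,-0.018,0],"delta_rot":[0,0,0]},{"xyz":[0.046,-0.028,0],"delta_rot":[0,0,0]},{"xyz":[0.06,-0.04,0],"delta_rot":[0,0,0]}]' >/dev/null; python3 w.py
```

```text
phi 6.276 r 0.0600 resist 12.7 radial 4.9 z 3.7  width 25.023
```

```bash
python3 -m jog '[{"xyz":[0.007,-0.006,0],"delta_rot":[0,0,0]},{"xyz":[0.013,-0.013,0],"delta_rot":[0,0,0]},{"xyz":[0.019,-0.019,0],"delta_rot":[0,0,0]},{"xyz":[0.025,-0.026,0],"delta_rot":[0,0,0]}]' >/dev/null; python3 w.py; python3 tab.py 6.55 6.85 8
```

```text
phi 0.134 r 0.0599 resist 14.9 radial 5.3 z 3.7  width 25.118
6.55 6.85 [[0.006, -0.007], [0.011, -0.014], [0.016, -0.022], [0.021, -0.029], [0.025, -0.037], [0.029, -0.045], [0.033, -0.053], [0.037, -0.062]]
```

```bash
python3 -m jog '[{"xyz":[0.006,-0.007,0],"delta_rot":[0,0,0]},{"xyz":[0.011,-0.014,0],"delta_rot":[0,0,0]}]' >/dev/null; python3 w.py
```

```text
phi 0.205 r 0.0599 resist 15.3 radial 5.7 z 3.4  width 25.294
```

```bash
python3 -m jog '[{"xyz":[-0.008,0.01,0],"delta_rot":[0,0,0]},{"xyz":[-0.011,0.014,0],"delta_rot":[0,0,0]}]'; python3 w.py
python3 -m jog '[{"xyz":[0,0,0],"delta_rot":[0,0,0]},{"xyz":[0,0,0],"delta_rot":[0,0,0]},{"xyz":[0,0,0],"delta_rot":[0,0,0]},{"xyz":[0,0,0.1],"delta_rot":[0,0,0]},{"xyz":[0,0,0.25],"delta_rot":[0,0,0]},{"xyz":[0,0,0.45],"delta_rot":[0,0,0]},{"xyz":[0,0.2,0.6],"delta_rot":[0,0,0]},{"xyz":[0,0.4,0.6],"delta_rot":[0,0,0]},{"xyz":[0,0.6,0.6],"delta_rot":[0,0,0]},{"xyz":[0,0.8,0.6],"delta_rot":[0,0,0]},{"xyz":[0,0.8,0.6],"delta_rot":[0,0,0]}]' 50
python3 - <<'E'
from h import *
S=grab_frame("side");T=grab_frame("top")
a=cv2.resize(S[135:280,240:390],None,fx=4,fy=4,interpolation=cv2.INTER_CUBIC);cv2.imwrite("pics/s2.png",a[:,:,::-1])
print(blobs(T,(20,120,90),(35,255,255),(240,130,400,255))[0]); print(blobs(S,(6,120,90),(19,255,255),(300,190,390,280))[0]); print(read_state()["time"])
E
```

```text
time: 21.08
ee_pos: [0.6002, 0.1286, 0.2448]
ee_rot: [-2.035, -2.386, -0.001]
force: [-1.0, 4.7, -0.6]
width: 0.289
grip_force: 40.0
phi 0.205 r 0.0599 resist 4.1 radial 2.5 z -0.6  width 25.114
time: 22.45
ee_pos: [0.6012, 0.3292, 0.3947]
ee_rot: [-2.033, -2.394, 0.0]
force: [-0.7, -0.5, -0.3]
width: 0.575
grip_force: 0.0
[([314.7, 148.3], [304, 138, 22, 22, 374]), ([274.6, 166.5], [269, 161, 11, 13, 109]), ([350.5, 185.5], [349, 184, 4, 4, 12]), ([302.9, 192.6], [302, 189, 3, 9, 22])]
[([315.3, 204.2], [306, 199, 20, 10, 89]), ([314.4, 218.9], [306, 211, 19, 15, 202]), ([357.1, 229.3], [349, 225, 19, 7, 35]), ([347.7, 238.5], [345, 232, 7, 15, 71])]
22.55
```

View pics/s2.png

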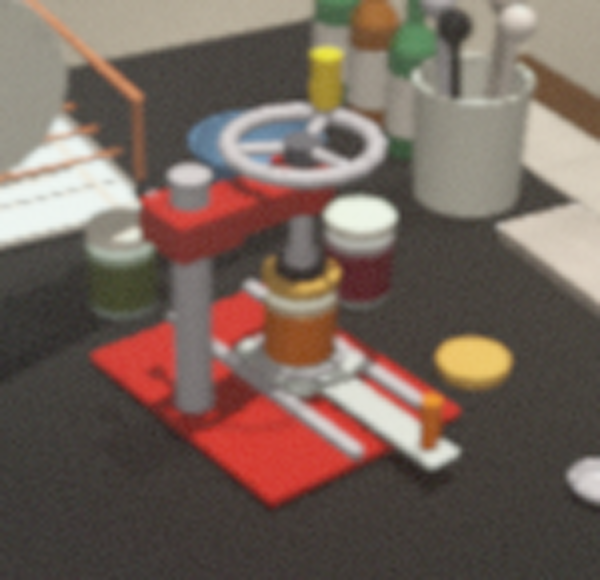

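The black pad now sits on the gold lid at about (300,268) in the crop. The tray is home, the other things are unmoved and the gripper is clear.

```bash
python3 -c "
from rig import *
print(close_job())"
```

```text
the job is handed in; nothing more can be done
None
```

The job is handed in: the tray is home against its stop, the pad holds the lid at about 5 N above the free winding force (firm, well short of crushing), the gripper has let go, and the other things nearby look unmoved, with about 22.6 s used.

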